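# Close the reservoir, release the catch and hold the sole press down

### The job

Get the sole press to bond this shoe: first screw the oil reservoir's black cap clockwise until it is fully shut, then flip the red safety catch up and right over backwards so that it stays clear of the lever, and only then take the yellow bar of the press lever and pull it towards the robot as far as it goes. The lever springs back if let go, so finish while still holding it fully pulled with the fingers; leave the glue jar, the hammer and the spare last where they are.

Things in the scene. Friction and masses are not known exactly. Their poses are not given: they have to be found in the camera images.
- press: green hand press fixed to the bench, 300 mm deep (its x) and 370 mm wide (its y), with a black shoe on a green last under a crosshead between two steel posts. Origin on the bench, 25 mm to the -y side of the base plate's middle; its axes: x away from the robot, y to the robot's left, z up, turned about the vertical by up to 0.2 rad. The posts, its tallest part, end 233 mm above the bench at press x = 10 mm, y = -145 and 25 mm; the crosshead reaches y = 48 mm and 226 mm height
- catch_hinge (a point): axis of the red catch (along press y), 188 mm above the bench, on a slim post behind the lever
- catch_tab (a point): centre of the catch's upright thumb tab: 26 mm (press x) by 14 mm (press y) by 32 mm high. With the catch shut it lies 88 mm in front of the hinge axis (towards the robot) and 36 mm above it; free on both y sides, pinch it across press y from above
- catch (a joint): red hook-shaped safety catch over the front of the lever bar; 0 shut (the bar is blocked), grows as the tab is lifted up and over to the back about catch_hinge, to a stop at 2.4 rad. It weighs 60 g, turns freely, falls shut again if let go below about 0.8 rad and falls to the back by itself if let go beyond about 1.3 rad
- lever_pivot (a point): axis of the lever (along press y), 45 mm above the bench, in the plane of the catch
- lever_bar (a point): yellow round bar of the lever, 22 mm in diameter and 124 mm long along press y; point on its axis at the place to take hold, 65 mm to the press's +y side of the catch and 45 mm from the bar's free end. Its centre moves on a circle of radius 160 mm about lever_pivot; at the start it is 200 mm above the bench
- lever (a joint): press lever; 0 at the start (leaning 0.25 rad away from the robot), grows as the bar is pulled towards the robot (press -x), stop at 0.75 rad (leaning 0.5 rad towards the robot). A spring pulls it back with about 5 N at the bar at the start and 12 N at the stop. While the catch is shut it can move only about 0.03 rad
- cap_centre (a point): centre of the reservoir's round black ribbed screw cap, 50 mm in diameter and 30 mm high with its top 108 mm above the bench; it stays on its neck and turns about the vertical without rising or sinking. Around it, the tank's top is 100 mm square and 74 mm above the bench
- cap (a joint): turn of the cap: grows clockwise seen from above, 1.6 rad is fully shut (a firm stop; the white line on the cap then meets the white mark on the tank's top). It starts 0.6 to 1.3 rad short of shut, takes about 0.1 N m to turn and stays where it is left
- jar_mid (a point): loose glue jar to be left alone, 64 mm in diameter, 85 mm tall, point at its middle
- hammer: loose hammer to be left alone, 250 mm long, lying on the bench near the robot
- last_mid (a point): loose green shoe last to be left alone, about 230 by 75 mm, 85 mm tall, this point 30 mm above its underside
Mind the look-alikes: they are no part of the job. What is shaped like the part that bears cap_centre but blue or green is not meant.

How it is judged:
On the way, in this order (a step that is already met when the one before it is completed fails the run):
1. the reservoir cap is screwed shut (value of joint cap above 1.48 rad), for 0.2 s.
2. the safety catch is flipped over to the back (value of joint catch above 1.9 rad and value of joint cap above 1.48 rad), for 0.2 s.
3. the lever is pulled to its stop by the fingers (all of step 2 and value of joint lever above 0.66 rad and contact force between lever and the fingers above 3 N), for 0.3 s.
At the end, for the whole second after the job is handed in: cap joint above 1.48 rad (shut at 1.6), catch joint above 1.9 rad (stop at 2.4), lever joint above 0.66 rad (stop at 0.75) with the fingers bearing on the yellow bar with more than 3 N, all through the last second (all of step 3); the arm keeps its last pose, push and grip.
It fails at once if the glue jar is moved more than 30 mm (distance of jar_mid from where it was at the start of the episode above 0.03 m).
It fails at once if the hammer is moved more than 30 mm (distance of hammer from where it was at the start of the episode above 0.03 m).
It fails at once if the spare last is moved more than 30 mm (distance of last_mid from where it was at the start of the episode above 0.03 m).
It also fails if it takes over 64 s, if anything falls off the work surface, if the arm or the gripper's body presses on something with over 40 N, if the wrist force passes 120 N, or if a joint passes its speed limit or range.

### The arm

A 6-joint arm with a two-finger parallel gripper is mounted at the origin on the work surface. World frame = base frame: x ahead of the robot, y to its left, z up, the work surface at z = 0. Lengths are in m, angles in rad, forces in N, time in s.
With the tool pointing down it reaches from about 0.3 to 0.75 m from the base axis. Payload 8.5 kg.
Tool frame: the origin (TCP) lies between the finger pads; the fingertips stand 11 mm ahead of it and the grasp point (between the pads) lies 8 mm behind it (ctrl.tip_reach is the distance from the TCP to the fingertips, in m); z points along the fingers, y is the direction in which the jaws open and shut (so a half turn about z gives the same grasp; the last joint's range is limited). The gripper opens to 88 mm and grips with 3 to 60 N. Pads are 18 mm wide; open, the fingers measure 123 mm over their backs; the gripper's body (75 mm by 187 mm) begins 45 mm behind the grasp point.
Start: joints at [0.949, 0.381, 1.297, -0, 1.464, -0.215], TCP at [0.218, 0.505, 0.25] pointing down, gripper open.
Joint ranges: [-3.11, 3.11], [-0.89, 2.33], [0.22, 2.48], [-1.42, 4.56], [0.17, 2.85], [-2.88, 2.88]. Speed limits (rad/s): [2.39, 2.39, 3.14, 3.14, 3.14, 3.14].

### API

Orientations are given as a 3x3 rotation matrix whose columns are the frame's x, y, z axes.
In Python, from plant import ctrl, vision, sign_off gives the robot as it stands. The module is installed in compiled form; this text tells all that it offers.
- The arm moves only by the tool carry_out, never from a script. Its argument "targets" is a list of rows, each a list of 3 entries, a list of its own where there are three numbers: the gripper command: -1 is shut, 1 is fully open, values between are in proportion, then the shift along the tool's x, y, z in m, then the turn, a rotation vector about the tool's x, y, z in degrees. In form: [[hand, [x, y, z], [rx, ry, rz]], ...]. A call has 1 to 8 rows; each row shifts and turns the commanded pose from where the row before left it, along the tool's axes as they then stand; what a row does not reach is not made up. A row lasts 1/12 s, in which the tool goes at most 41.7 mm and 7.16 degrees, less where a joint would pass 70% of its speed; a pose out of reach is approached as far as the arm can. A call with a gripper value outside its range is refused whole. The fingers move at their own pace and stop on an object; "grip_force" is the grip in N (left out, the last holds). Time passes only in rows, so rows that do not move let the fingers close. It gives the time, the measured TCP pose, the force and the opening at its end, in the units of the state.
- ctrl.observe(): the state, without advancing time (a new reading comes with each control period).
- vision.camera(name): name is "side" or "top" or "wrist"; returns a dict with "color" (480x640x3 uint8, red, green, blue), "intrinsics" (3x3 intrinsics, pixels), "D" ([k1, k2, p1, p2, k3] as OpenCV has them; the pictures are not rectified), "world_from_camera" (4x4, takes a point from camera to world coordinates); the wrist camera has in their place "T_tool_cam" (4x4, takes a point from camera to tool coordinates, whose origin is the TCP and whose axes are the flange's). Camera axes: x right, y down, z forward; pixel columns grow to the right and rows downward; lengths in m; the calibration is good to about 2 mm. A picture is of the moment at which its call begins: read the wrist's pose just before it. There is no depth.
- sign_off(): hands the job in, once; it reports no verdict.
The state is a dict: "clock": time; "qpos": joint angles; "qd": joint speeds; "joint_efforts": joint torques, N m; "eef_pos": TCP position; "eef_rot": TCP orientation; "contact_force": force on the tool from outside, world axes, zero at the start; "wrist_torque": the same for the moment, N m; "finger_gap": opening from 0.0 (shut) to 1.0 (fully open).
Only numpy, scipy, OpenCV 4.12 (cv2) and the standard library are available. Lean on these libraries where they do the work, as an engineer would, in place of code of your own. Each camera call takes 0.05 s, during which the arm holds its last target. There are 200 camera calls.

## Working session

There is one attempt and no reset: what is moved stays moved. The work goes in short steps, Python scripts to look and compute and a tool call to move; the robot and the scene stay as the last step left them, time stands still between calls to the robot, and variables do not carry over. Pictures are saved under pics/ and viewed, about 8 in all and at most 12, crops included, and the job is handed in when it is done.

Besides the shell and the picture viewer there is one more tool, called after ">>>" as a command line: name --argument value ..., lists and objects as JSON in quotes. carry_out: Moves the arm, as the interface text tells. Its arguments: {"type":"object","properties":{"targets":{"type":"array","items":{"type":"array"}},"grip_force":{"type":"number"}},"required":["targets"]}

```bash
mkdir -p pics
cat > h.py <<'E'
import numpy as np, cv2
from plant import ctrl, vision
def cam(n):
    s=ctrl.observe(); c=vision.camera(n)
    if n=="wrist":
        T=np.eye(4);T[:3,:3]=np.array(s["eef_rot"]);T[:3,3]=s["eef_pos"];W=T@np.array(c["T_tool_cam"])
    else: W=np.array(c["world_from_camera"])
    return c["color"],np.array(c["intrinsics"]),np.array(c["D"]),W
def ray(c,uv):
    _,K,D,W=c
    p=cv2.undistortPoints(np.array(uv,float).reshape(-1,1,2),K,D).reshape(-1,2)
    d=np.c_[p,np.ones(len(p))]@W[:3,:3].T
    return W[:3,3],d/np.linalg.norm(d,axis=1,keepdims=True)
def onz(c,uv,z):
    o,d=ray(c,uv); return o+d*((z-o[2])/d[:,2])[:,None]
def proj(c,P):
    _,K,D,W=c; M=np.linalg.inv(W)
    return cv2.projectPoints(np.array(P,float).reshape(-1,3),cv2.Rodrigues(M[:3,:3])[0],M[:3,3],K,D)[0].reshape(-1,2)
def save(n,im): cv2.imwrite("pics/"+n+".png",im[:,:,::-1])
E
python3 - <<'E'
from h import *
import pickle
for n in("top","side"):
    c=cam(n); save(n+"0",c[0]); pickle.dump(c,open(n+".pkl","wb")); print(n,c[3].round(3).tolist())
print(ctrl.observe())
E
```

```text
top [[0.023, -0.994, 0.11, 0.258], [-1.0, -0.024, -0.006, -0.005], [0.008, -0.11, -0.994, 2.134], [0.0, 0.0, 0.0, 1.0]]
side [[0.743, -0.371, 0.558, -0.209], [-0.67, -0.399, 0.627, -0.775], [-0.01, -0.839, -0.544, 0.803], [0.0, 0.0, 0.0, 1.0]]
{'clock': 0.1, 'qpos': array([ 9.48693377e-01,  3.81119682e-01,  1.29815017e+00, -3.19309298e-05,
        1.46355974e+00, -2.15306160e-01]), 'qd': array([ 0.00032921, -0.00167644, -0.00234701, -0.00010993, -0.00077444,
        0.0006909 ]), 'joint_efforts': array([ 3.98548014e-03, -4.38647246e+01, -2.24912649e+01,  7.14640156e-02,
        3.42026039e-02, -1.13181450e-04]), 'eef_pos': array([0.21749509, 0.50492174, 0.24921603]), 'eef_rot': array([[-9.18394224e-01,  3.95665978e-01, -6.95020925e-04],
       [ 3.95666520e-01,  9.18393683e-01, -1.02370531e-03],
       [ 2.33257466e-04, -1.21516155e-03, -9.99999234e-01]]), 'contact_force': array([ 0.9750451 , -0.88058029, -0.0723679 ]), 'wrist_torque': array([-0.00114311,  0.02517482, -0.00084337]), 'finger_gap': 1.0030471601318918}
```

View pics/top0.png

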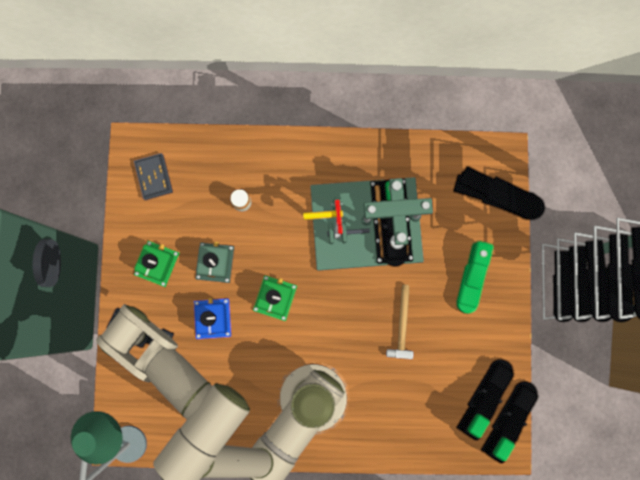

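View pics/side0.png

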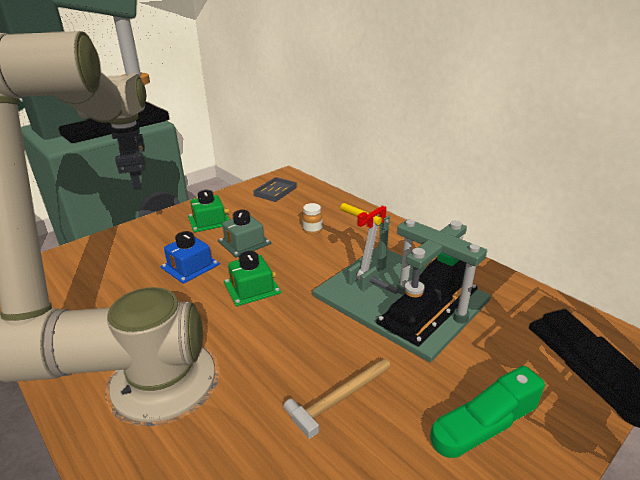

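The image shows four tanks: bright green at top-camera pixels (155,262) and (275,297), blue at (212,318), and grey at (215,262). The description rules out green and blue, so the grey one is my choice. The press has its yellow bar at (318,215), red catch at (338,217) and jar at (240,199). Next I'll check the tank and the press in one close crop and measure them.

Run:
```python
from h import *
import pickle
t=pickle.load(open("top.pkl","rb"));s=pickle.load(open("side.pkl","rb"))
a=cv2.resize(t[0][165:345,130:430],None,fx=2.6,fy=2.6,interpolation=2)[:300*2]
b=cv2.resize(s[0][180:300,190:430],(0,0),fx=3.25,fy=3.25,interpolation=2)
save("crop1",np.vstack([cv2.resize(t[0][165:285,190:430],(640,320),interpolation=2),cv2.resize(s[0][195:300,210:440],(640,280),interpolation=2)]))
print("tank cap", onz(t,[(215,262),(275,297)],.108))
for n,c in(("t",t),("s",s)):
    h=cv2.cvtColor(c[0],cv2.COLOR_RGB2HSV)
    for k,m in(("red",((h[...,0]<6)|(h[...,0]>174))&(h[...,1]>170)&(h[...,2]>120)),("yel",(h[...,0]>24)&(h[...,0]<33)&(h[...,1]>190)&(h[...,2]>150))):
        nn,l,st,ce=cv2.connectedComponentsWithStats(m.astype(np.uint8))
        for i in range(1,nn):
            if st[i,4]>25:
                p=np.argwhere(l==i)[:,::-1].astype(np.float32)
                print(n,k,st[i].tolist(),ce[i].round(1),cv2.minAreaRect(p))
                if n=="t": print(onz(t,cv2.boxPoints(cv2.minAreaRect(p)),.2).round(3).tolist())
```

```text
tank cap [[0.44392177 0.33135672 0.108     ]
 [0.3338253  0.1303052  0.108     ]]
t red [335, 200, 7, 34, 123] [338.3 216. ] ((338.1689453125, 216.52760314941406), (33.301239013671875, 4.2353196144104), 85.2363510131836)
[[0.642, -0.056, 0.2], [0.643, -0.069, 0.2], [0.537, -0.08, 0.2], [0.536, -0.067, 0.2]]
t yel [304, 211, 31, 8, 135] [318.6 214.7] ((319.0594177246094, 214.59405517578125), (4.776178359985352, 30.448139190673828), 84.2894058227539)
[[0.596, 0.042, 0.2], [0.608, -0.054, 0.2], [0.592, -0.056, 0.2], [0.58, 0.04, 0.2]]
s red [358, 206, 28, 22, 313] [371.  216.5] ((372.25, 217.75001525878906), (16.760072708129883, 31.622777938842773), 71.56505584716797)
s yel [342, 203, 21, 11, 72] [351.8 207.9] ((351.82122802734375, 207.8832550048828), (21.0838623046875, 4.047618389129639), 25.016895294189453)
```

View pics/crop1.png

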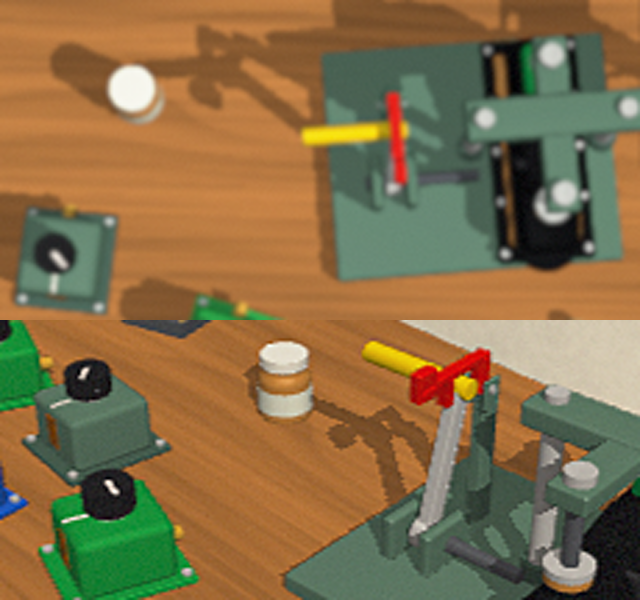

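Grey tank at top (215,262): black cap, white line pointing to about 4:30, mark at 6 o'clock, so roughly 0.8–0.9 rad clockwise is left. I'm moving above it.

>>> carry_out --targets '[[1,[-0.035,-0.009,0],[0,0,0]],[1,[-0.035,-0.009,0],[0,0,0]],[1,[-0.035,-0.009,0],[0,0,0]],[1,[-0.035,-0.009,0],[0,0,0]],[1,[-0.035,-0.009,0],[0,0,0]],[1,[-0.035,-0.009,0],[0,0,0]],[1,[-0.035,-0.009,0],[0,0,0]],[1,[-0.031,-0.007,0],[0,0,0]]]' --grip_force 45

```text
clock: 0.77
eef_pos: [0.4448, 0.3299, 0.2495]
eef_rot: [[-0.918, 0.396, -0.001], [0.396, 0.918, -0.0], [0.0, -0.001, -1.0]]
contact_force: [0.5, 1.0, 0.0]
finger_gap: 1.002
```

Run:
```python
from h import *
c=cam("wrist"); save("w1",c[0]); s=ctrl.observe(); print(s["eef_pos"],s["qpos"],proj(c,[0.444,.331,.108]),c[3].round(3).tolist())
h=cv2.cvtColor(c[0],cv2.COLOR_RGB2HSV)
m=(h[...,2]<45).astype(np.uint8)
n,l,st,ce=cv2.connectedComponentsWithStats(m)
for i in range(1,n):
    if st[i,4]>400:
        p=np.argwhere(l==i)[:,::-1].astype(np.float32);print(st[i],ce[i],cv2.minEnclosingCircle(p))
```

```text
[0.44866248 0.32730582 0.24906178] [ 0.41794619  0.39063322  1.28340334 -0.00198596  1.46730155 -0.74161509] [[317.72436756 222.62791563]] [[0.396, 0.876, 0.274, 0.373], [0.918, -0.378, -0.119, 0.362], [-0.0, 0.298, -0.955, 0.385], [0.0, 0.0, 0.0, 1.0]]
[ 551   68   47   69 1166] [566.96140652 103.7838765 ] ((581.2009887695312, 100.61187744140625), 36.2374267578125)
[  34  155   51   64 1262] [ 65.93581616 182.1822504 ] ((53.244754791259766, 184.48951721191406), 33.556522369384766)
[ 145  285   72   76 2587] [189.22303827 324.30344028] ((179.5, 322.5), 48.130130767822266)
[ 420  284  106   77 3045] [452.82101806 325.31592775] ((474.0, 322.5), 62.13905715942383)
[608 318  32  42 421] [625.9263658 339.5391924] ((626.0, 339.0), 23.32390594482422)
[ 479  363  114   78 3252] [533.31703567 415.64913899] ((538.8753662109375, 395.9011535644531), 60.09217071533203)
[ 61 400  70  60 956] [ 96.76882845 431.28556485] ((97.63766479492188, 431.32696533203125), 37.363224029541016)
[ 473  450  167   30 2092] [562.03919694 465.77151052] ((556.0, 465.0), 83.72584533691406)
[408 455  51  25 403] [431.81141439 468.85359801] ((433.0, 472.0), 25.495197296142578)
```

View pics/w1.png

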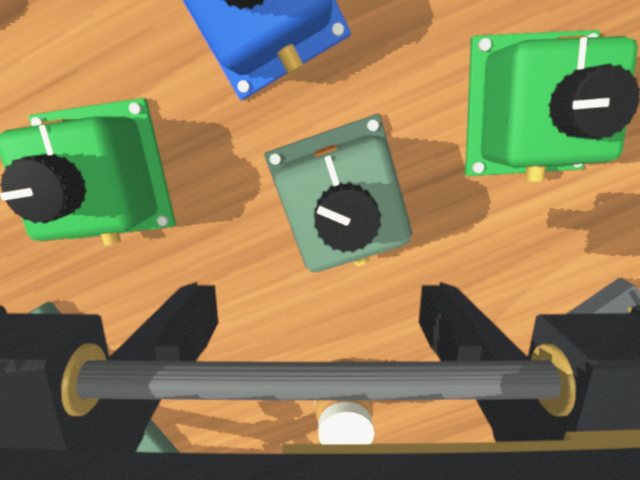

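The wrist view shows the chosen grey tank with its cap top at about (347,218), the line pointing to (317,210) and the mark at (332,170). It needs roughly a 60° clockwise turn.

Run:
```python
from h import *
c=cam("wrist"); s=ctrl.observe()
p=onz(c,[(347,218)],.108)[0]; l=onz(c,[(317,210),(350,222)],.108); m=onz(c,[(336,185),(328,157)],.074)
a=lambda v:np.degrees(np.arctan2(v[1],v[0]))
print(s["eef_pos"],p,l,m,a(l[0]-p),a(l[0]-l[1]),a(m[1]-p),a(m[1]-m[0]),np.array(s["eef_rot"]).T@(p-s["eef_pos"]))
# tilt check by tank: jar
print(onz(c,[(346,425)],.085))
```

```text
[0.44638852 0.32902448 0.24897123] [0.45354666 0.3501818  0.108     ] [[0.43870506 0.33175867 0.108     ]
 [0.45738493 0.35108698 0.108     ]] [[0.43301006 0.35136454 0.074     ]
 [0.40920365 0.35428585 0.074     ]] -128.85478712426942 -134.0225937649211 174.71219723925648 173.00415052572407 [0.0019257  0.02239468 0.14094868]
[[0.65875115 0.26735954 0.085     ]]
```

>>> carry_out --targets '[[1,[0.002,0.0225,0],[0,0,0]],[1,[0,0,0.04],[0,0,0]],[1,[0,0,0.04],[0,0,0]],[1,[0,0,0.035],[0,0,0]],[1,[0,0,0.025],[0,0,0]],[1,[0,0,0.014],[0,0,0]],[1,[0,0,0],[0,0,0]],[1,[0,0,0],[0,0,0]]]'

```text
clock: 1.53
eef_pos: [0.4499, 0.3535, 0.0957]
eef_rot: [[-0.919, 0.395, -0.001], [0.395, 0.919, -0.0], [0.001, -0.001, -1.0]]
contact_force: [0.2, -0.2, 0.7]
finger_gap: 1.0
```

>>> carry_out --targets '[[-1,[0,0,0],[0,0,0]],[-1,[0,0,0],[0,0,0]],[-1,[0,0,0],[0,0,0]],[-1,[0,0,0],[0,0,0]],[-1,[0,0,0],[0,0,0]],[-1,[0,0,0],[0,0,0]]]' --grip_force 35

```text
clock: 2.03
eef_pos: [0.4502, 0.3526, 0.096]
eef_rot: [[-0.918, 0.396, -0.0], [0.396, 0.918, -0.001], [-0.0, -0.001, -1.0]]
contact_force: [-7.1, -18.9, 8.1]
finger_gap: 0.567
```

>>> carry_out --targets '[[-1,[0,-0.002,0],[0,0,0]],[-1,[0,0,0],[0,0,7]],[-1,[0,0,0],[0,0,7]],[-1,[0,0,0],[0,0,7]]]'

```text
clock: 2.37
eef_pos: [0.4505, 0.3527, 0.0961]
eef_rot: [[-0.711, 0.703, 0.003], [0.703, 0.711, 0.004], [0.001, 0.005, -1.0]]
contact_force: [3.9, 9.7, -3.8]
finger_gap: 0.565
```

>>> carry_out --targets '[[-1,[0,0,0],[0,0,7]],[-1,[0,0,0],[0,0,7]],[-1,[0,0,0],[0,0,7]],[-1,[0,0,0],[0,0,7]],[-1,[0,0,0],[0,0,7]],[-1,[0,0,0],[0,0,0]]]'

```text
clock: 2.87
eef_pos: [0.452, 0.3531, 0.0964]
eef_rot: [[-0.181, 0.984, 0.007], [0.984, 0.181, 0.005], [0.003, 0.008, -1.0]]
contact_force: [8.7, 10.5, -4.6]
finger_gap: 0.562
```

Run:
```python
from h import *
s=ctrl.observe(); print(s["wrist_torque"],s["contact_force"],s["qpos"])
```

```text
[ 1.46288667 -1.33581847  0.49681579] [ 8.74506587 10.45677565 -4.58756012] [4.56369217e-01 5.69768227e-01 1.45661954e+00 1.26437132e-03
 1.10707608e+00 2.74272799e-01]
```

>>> carry_out --targets '[[-1,[0,0,0],[0,0,5]],[-1,[0,0,0],[0,0,5]],[-1,[0,0,0],[0,0,0]]]'

```text
clock: 3.12
eef_pos: [0.4524, 0.3528, 0.0967]
eef_rot: [[-0.009, 1.0, 0.008], [1.0, 0.009, 0.004], [0.004, 0.008, -1.0]]
contact_force: [10.0, 7.2, -2.0]
finger_gap: 0.558
```

Run:
```python
from h import *
s=ctrl.observe(); print(s["wrist_torque"],s["contact_force"],s["qpos"])
```

```text
[ 1.12665739 -1.45934677  0.77800016] [ 9.96529403  7.18824056 -1.97922673] [4.55991831e-01 5.69381789e-01 1.45629571e+00 2.73847400e-04
 1.10714319e+00 4.46525167e-01]
```

>>> carry_out --targets '[[1,[0,0,0],[0,0,0]],[1,[0,0,0],[0,0,0]],[1,[0,0,0],[0,0,0]],[1,[0,0,-0.04],[0,0,0]],[1,[0,0,-0.04],[0,0,0]],[1,[0,0,-0.04],[0,0,0]],[1,[0,0,-0.04],[0,0,0]],[1,[0,0,0],[0,0,0]]]'

```text
clock: 3.78
eef_pos: [0.4512, 0.352, 0.2636]
eef_rot: [[-0.012, 1.0, 0.012], [1.0, 0.012, 0.006], [0.006, 0.012, -1.0]]
contact_force: [1.4, -0.2, 0.5]
finger_gap: 0.996
```

Run:
```python
from h import *
c=cam("wrist"); s=ctrl.observe(); print(s["eef_pos"],s["qpos"])
u,v=proj(c,[.44,.35,.1])[0].astype(int); print(u,v)
u0,v0=max(u-90,0),max(v-70,0)
t=cv2.resize(c[0][v0:v0+140,u0:u0+180],(540,420))
save("w2",t)
```

```text
[0.45039292 0.35160562 0.2596019 ] [4.55709407e-01 4.08806140e-01 1.22321689e+00 2.62604183e-05
 1.50193083e+00 4.43623561e-01]
302 220
```

View pics/w2.png

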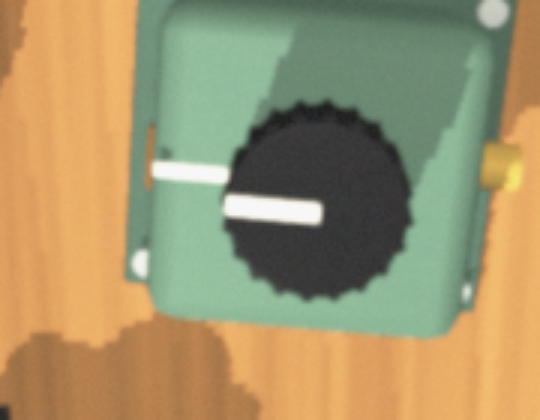

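The line and the mark are now parallel, so the cap is shut (the small offset is height parallax). Next is the press.

>>> carry_out --targets '[[1,[-0.035,0.007,-0.02],[0,0,0]],[1,[-0.035,0.007,-0.02],[0,0,0]],[1,[-0.035,0.007,-0.015],[0,0,0]],[1,[-0.035,0.007,-0.015],[0,0,0]],[1,[-0.035,0.007,0],[0,0,0]],[1,[-0.035,0.007,0],[0,0,0]],[1,[-0.035,0.007,0],[0,0,0]],[1,[-0.035,0.007,0],[0,0,0]]]'

```text
clock: 4.5
eef_pos: [0.5086, 0.0702, 0.3243]
eef_rot: [[-0.012, 1.0, -0.003], [1.0, 0.012, 0.0], [0.0, -0.003, -1.0]]
contact_force: [0.8, -0.2, -0.2]
finger_gap: 1.0
```

>>> carry_out --targets '[[1,[-0.035,0.006,0],[0,0,0]],[1,[-0.035,0.006,0],[0,0,0]],[1,[-0.035,0.006,0],[0,0,0]],[1,[-0.035,0.006,0],[0,0,0]],[1,[0,0,0],[0,0,-7]],[1,[0,0,0],[0,0,-7]],[1,[0,0,0],[0,0,-7]],[1,[0,0,0],[0,0,-7]]]'

```text
clock: 5.17
eef_pos: [0.5343, -0.068, 0.324]
eef_rot: [[-0.485, 0.875, -0.003], [0.875, 0.485, 0.001], [0.002, -0.002, -1.0]]
contact_force: [-0.2, 0.6, 0.0]
finger_gap: 1.003
```

>>> carry_out --targets '[[1,[0,0,0],[0,0,-7]],[1,[0,0,0],[0,0,-7]],[1,[0,0,0],[0,0,-7]],[1,[0,0,0],[0,0,-7]],[1,[0,0,0],[0,0,-7]],[1,[0,0,0],[0,0,-7]],[1,[0,0,0],[0,0,-7]],[1,[0,0,0],[0,0,-7]]]'

```text
clock: 5.83
eef_pos: [0.5343, -0.0677, 0.3241]
eef_rot: [[-0.996, 0.087, -0.003], [0.087, 0.996, 0.001], [0.003, 0.001, -1.0]]
contact_force: [-0.3, -0.2, -1.1]
finger_gap: 0.998
```

>>> carry_out --targets '[[1,[0,0,0],[0,0,-6]],[1,[0,0,0],[0,0,-6]],[1,[0,0,0],[0,0,0]]]'

```text
clock: 6.08
eef_pos: [0.5344, -0.0677, 0.3242]
eef_rot: [[-0.993, -0.12, -0.003], [-0.12, 0.993, 0.001], [0.003, 0.001, -1.0]]
contact_force: [0.7, 0.6, -0.0]
finger_gap: 1.004
```

Run:
```python
from h import *
import pickle
s=ctrl.observe();c=cam("wrist");save("w3",c[0]);pickle.dump(c,open("w3.pkl","wb")); print(s["eef_pos"],np.array(s["eef_rot"]).round(3).tolist(),s["qpos"])
h=cv2.cvtColor(c[0],cv2.COLOR_RGB2HSV)
for k,m in(("red",((h[...,0]<6)|(h[...,0]>174))&(h[...,1]>170)&(h[...,2]>80)),("yel",(h[...,0]>24)&(h[...,0]<33)&(h[...,1]>190)&(h[...,2]>120))):
    n,l,st,ce=cv2.connectedComponentsWithStats(m.astype(np.uint8))
    for i in range(1,n):
        if st[i,4]>100: print(k,st[i],ce[i])
```

```text
[ 0.53437426 -0.06772797  0.32423258] [[-0.993, -0.12, -0.003], [-0.12, 0.993, 0.001], [0.003, 0.001, -1.0]] [-3.45976860e-01  3.19872205e-01  1.17655418e+00  1.77393655e-07
  1.64807156e+00 -2.03711506e+00]
red [ 301  232   21  130 2444] [310.60761047 295.01718494]
```

View pics/w3.png

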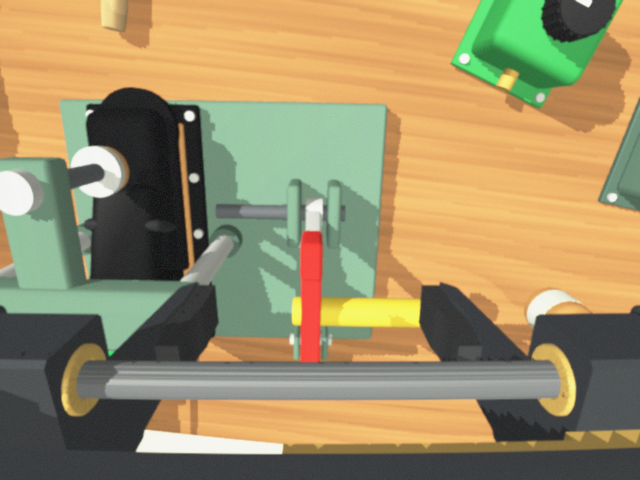

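Run:
```python
from h import *
import pickle
c=pickle.load(open("w3.pkl","rb"))
print([tuple(int(x) for x in c[0][v,312]) for v in range(226,364,4)])
h=cv2.cvtColor(c[0],cv2.COLOR_RGB2HSV); m=((h[...,0]<6)|(h[...,0]>174))&(h[...,1]>170)&(h[...,2]>80)
print([(v,int(np.where(m[v])[0].min()),int(np.where(m[v])[0].max())) for v in range(234,362,6)])
print(c[3].round(3).tolist())
for z in(.24,.21):print(z,onz(c,[(312,232),(312,282)],z).round(4).tolist())
print(onz(c,[(360,313)],.2), onz(c,[(310,341)],.188))
```

```text
[(225, 227, 218), (222, 194, 182), (216, 52, 47), (218, 53, 47), (226, 56, 49), (247, 69, 61), (247, 75, 64), (247, 72, 63), (247, 72, 66), (247, 72, 64), (247, 76, 67), (247, 74, 66), (247, 72, 65), (246, 71, 65), (247, 73, 63), (247, 78, 67), (247, 75, 66), (247, 75, 66), (247, 72, 63), (247, 73, 66), (247, 73, 65), (247, 74, 68), (247, 76, 67), (247, 73, 61), (247, 76, 65), (247, 76, 67), (247, 74, 66), (247, 73, 63), (247, 77, 66), (247, 76, 66), (247, 78, 68), (247, 78, 67), (247, 78, 69), (247, 76, 67), (152, 89, 87)]
[(234, 303, 320), (240, 302, 320), (246, 302, 321), (252, 301, 321), (258, 301, 321), (264, 301, 321), (270, 301, 320), (276, 301, 320), (282, 302, 320), (288, 302, 320), (294, 302, 320), (300, 302, 319), (306, 303, 319), (312, 303, 318), (318, 303, 319), (324, 302, 318), (330, 301, 319), (336, 301, 318), (342, 302, 318), (348, 301, 319), (354, 301, 319), (360, 301, 318)]
[[-0.12, 0.948, 0.294, 0.457], [0.993, 0.114, 0.037, -0.076], [0.001, 0.296, -0.955, 0.46], [0.0, 0.0, 0.0, 1.0]]
0.24 [[0.524, -0.0711, 0.24], [0.5571, -0.0673, 0.24]]
0.21 [[0.5331, -0.0705, 0.21], [0.5707, -0.0661, 0.21]]
[[ 0.59693933 -0.02571362  0.2       ]] [[ 0.6342536  -0.06073295  0.188     ]]
```

Tab is at about (0.546, -0.070), the hinge at (0.634, -0.061) and the bar hold point at (0.593, 0.0). Now descending onto the tab.

>>> carry_out --targets '[[1,[-0.0113,-0.0032,0],[0,0,0]],[1,[0,0,0.035],[0,0,0]],[1,[0,0,0.035],[0,0,0]],[1,[0,0,0.025],[0,0,0]],[1,[0,0,0.011],[0,0,0]],[1,[0,0,0],[0,0,0]]]'

```text
clock: 6.63
eef_pos: [0.545, -0.0692, 0.2164]
eef_rot: [[-0.994, -0.113, -0.006], [-0.113, 0.994, 0.002], [0.006, 0.003, -1.0]]
contact_force: [-0.8, 0.8, -0.5]
finger_gap: 1.004
```

>>> carry_out --targets '[[-1,[0,0,0],[0,0,0]],[-1,[0,0,0],[0,0,0]],[-1,[0,0,0],[0,0,0]],[-1,[0,0,0],[0,0,0]],[-1,[0,0,0],[0,0,0]],[-1,[0,0,0],[0,0,0]],[-1,[0,0,0],[0,0,0]],[-1,[0,0,0],[0,0,0]]]' --grip_force 10

```text
clock: 7.3
eef_pos: [0.5463, -0.0696, 0.2198]
eef_rot: [[-0.993, -0.116, 0.0], [-0.116, 0.993, -0.0], [-0.0, -0.0, -1.0]]
contact_force: [-0.6, 0.2, 0.7]
finger_gap: 0.417
```

>>> carry_out --targets '[[-1,[0,0,0],[0,0,0]],[-1,[0,0,0],[0,0,0]],[-1,[0,0,0],[0,0,0]],[-1,[0,0,0],[0,0,0]],[-1,[0,0,0],[0,0,0]],[-1,[0,0,0],[0,0,0]]]'

```text
clock: 7.8
eef_pos: [0.5464, -0.0704, 0.2198]
eef_rot: [[-0.993, -0.116, 0.0], [-0.116, 0.993, -0.002], [-0.0, -0.002, -1.0]]
contact_force: [0.0, -6.4, -0.7]
finger_gap: 0.157
```

>>> carry_out --targets '[[-1,[0,-0.001,0],[0,0,0]],[-1,[-0.0083,0,-0.0147],[0,0,0]],[-1,[-0.0107,0,-0.0131],[0,0,0]],[-1,[-0.0128,0,-0.0109],[0,0,0]],[-1,[0,0,0],[0,0,0]]]'

```text
clock: 8.22
eef_pos: [0.5794, -0.0672, 0.2605]
eef_rot: [[-0.993, -0.117, 0.003], [-0.117, 0.993, -0.001], [-0.003, -0.002, -1.0]]
contact_force: [-6.0, -3.4, 9.3]
finger_gap: 0.162
```

>>> carry_out --targets '[[-1,[-0.0135,0,-0.0096],[0,0,0]],[-1,[-0.0158,0,-0.0062],[0,0,0]],[-1,[-0.0166,0,-0.0031],[0,0,0]],[-1,[-0.0168,0,0],[0,0,0]],[-1,[0,0,0],[0,0,0]]]'

```text
clock: 8.63
eef_pos: [0.6424, -0.0607, 0.2772]
eef_rot: [[-0.993, -0.116, 0.003], [-0.116, 0.993, -0.002], [-0.003, -0.002, -1.0]]
contact_force: [2.1, -7.1, 3.5]
finger_gap: 0.159
```

>>> carry_out --targets '[[-1,[-0.0166,0,0.0027],[0,0,0]],[-1,[-0.0159,0,0.0056],[0,0,0]],[-1,[-0.0147,0,0.0083],[0,0,0]],[-1,[0,0,0],[0,0,0]]]'

```text
clock: 8.97
eef_pos: [0.6889, -0.0559, 0.2582]
eef_rot: [[-0.993, -0.115, 0.0], [-0.115, 0.993, -0.002], [0.0, -0.002, -1.0]]
contact_force: [1.8, -10.2, -1.2]
finger_gap: 0.157
```

>>> carry_out --targets '[[-0.3,[0,0,0],[0,0,0]],[-0.3,[0,0,0],[0,0,0]],[-0.3,[0,0,0],[0,0,0]],[-0.3,[0,0,0],[0,0,0]],[-0.3,[0,0,-0.03],[0,0,0]],[-0.3,[0.0,0,-0.03],[0,0,0]],[-0.3,[0,0,0],[0,0,0]]]'

```text
clock: 9.55
eef_pos: [0.6877, -0.0539, 0.3273]
eef_rot: [[-0.993, -0.117, 0.01], [-0.117, 0.993, -0.002], [-0.009, -0.003, -1.0]]
contact_force: [-1.0, 0.4, 0.3]
finger_gap: 0.346
```

Run:
```python
from h import *
c=cam("side");s=ctrl.observe();print(s["eef_pos"],s["contact_force"],s["clock"],s["qpos"])
save("s2",cv2.resize(c[0][120:300,290:500],None,fx=3,fy=3))
```

```text
[ 0.68748181 -0.05386889  0.32433791] [ 0.50035189 -0.17105095 -0.36239196] 9.6 [-2.49523582e-01  6.20536534e-01  6.74682369e-01  2.94077547e-04
  1.83970471e+00 -1.93758971e+00]
```

View pics/s2.png

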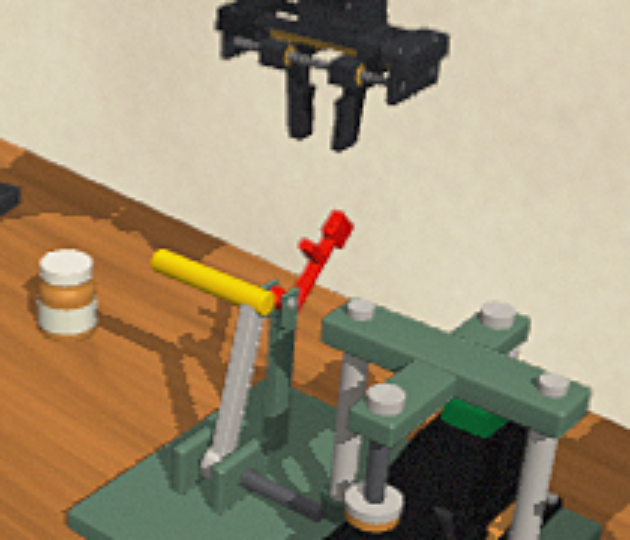

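Run:
```python
from h import *
c=cam("side");h=cv2.cvtColor(c[0],cv2.COLOR_RGB2HSV); m=((h[...,0]<6)|(h[...,0]>174))&(h[...,1]>170)&(h[...,2]>80)
m[:150]=0;m[300:]=0
y,x=np.where(m);print(x.min(),x.max(),y.min(),y.max())
for t in(1.7,1.9,2.0,2.2,2.4):
    f=np.radians(157.8)-t;u=.0951*np.cos(f)
    print(t,proj(c,[.634+.993*u,-.061+.115*u,.188+.0951*np.sin(f)]))
```

```text
380 407 190 223
1.7 [[394.17526161 183.6008108 ]]
1.9 [[397.19213618 185.47117138]]
2.0 [[398.45276623 186.87649836]]
2.2 [[400.4323397  190.53063247]]
2.4 [[401.6516792  195.15799151]]
```

Catch tab is at about (403,197) px, matching 2.4 rad, so it's fully over. Moving over the bar with the jaws turned along press x.

>>> carry_out --targets '[[1,[0.0297,0.0216,0],[0,0,0]],[1,[0.0297,0.0216,0],[0,0,0]],[1,[0.0297,0.0216,0],[0,0,0]],[1,[0,0,0],[0,0,6.9]],[1,[0,0,0],[0,0,6.9]],[1,[0,0,0],[0,0,6.9]],[1,[0,0,0],[0,0,6.9]],[1,[0,0,0],[0,0,6.9]]]'

```text
clock: 10.32
eef_pos: [0.5905, 0.0002, 0.3193]
eef_rot: [[-0.882, 0.471, -0.003], [0.471, 0.882, 0.001], [0.003, -0.001, -1.0]]
contact_force: [-0.2, -0.3, -0.0]
finger_gap: 0.927
```

>>> carry_out --targets '[[1,[0,0,0],[0,0,6.9]],[1,[0,0,0],[0,0,6.9]],[1,[0,0,0],[0,0,6.9]],[1,[0,0,0],[0,0,6.9]],[1,[0,0,0],[0,0,6.9]],[1,[0,0,0],[0,0,6.9]],[1,[0,0,0],[0,0,6.9]],[1,[0,0,0],[0,0,6.9]]]'

```text
clock: 10.98
eef_pos: [0.5906, 0.0001, 0.3192]
eef_rot: [[-0.116, 0.993, -0.003], [0.993, 0.116, 0.001], [0.001, -0.003, -1.0]]
contact_force: [0.1, -0.1, -0.4]
finger_gap: 0.997
```

>>> carry_out --targets '[[1,[0,0,0],[0,0,0]],[1,[0,0,0],[0,0,0]]]'

```text
clock: 11.15
eef_pos: [0.5908, 0.0, 0.3197]
eef_rot: [[-0.125, 0.992, -0.002], [0.992, 0.125, 0.001], [0.001, -0.002, -1.0]]
contact_force: [-0.5, 0.4, 0.4]
finger_gap: 1.002
```

Run:
```python
from h import *
s=ctrl.observe();c=cam("wrist");print(s["eef_pos"],np.array(s["eef_rot"]).round(3).tolist(),s["qpos"])
h=cv2.cvtColor(c[0],cv2.COLOR_RGB2HSV); m=(h[...,0]>24)&(h[...,0]<33)&(h[...,1]>190)&(h[...,2]>120)
n,l,st,ce=cv2.connectedComponentsWithStats(m.astype(np.uint8))
for i in range(1,n):
    if st[i,4]>300: print(st[i],ce[i],onz(c,[ce[i]],.2), cv2.minAreaRect(np.argwhere(l==i)[:,::-1].astype(np.float32)))
save("w4",c[0])
```

```text
[5.90750876e-01 2.10511029e-05 3.19706800e-01] [[-0.125, 0.992, -0.002], [0.992, 0.125, 0.001], [0.001, -0.002, -1.0]] [-2.00256790e-01  4.20089931e-01  1.03474483e+00  1.40611141e-04
  1.68873515e+00 -3.26055804e-01]
```

View pics/w4.png

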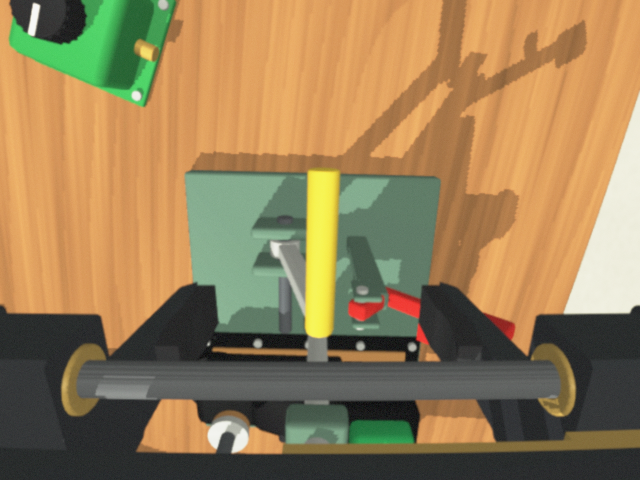

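The bar sits centred between the jaws (x≈322 px), with the red catch lying back to the right at (440,310) and clear. Descending.

>>> carry_out --targets '[[1,[0,0,0.035],[0,0,0]],[1,[0,0,0.035],[0,0,0]],[1,[0,0,0.03],[0,0,0]],[1,[0,0,0.02],[0,0,0]],[1,[0,0,0.009],[0,0,0]],[1,[0,0,0],[0,0,0]]]' --grip_force 30

```text
clock: 11.7
eef_pos: [0.5904, -0.0, 0.1899]
eef_rot: [[-0.124, 0.992, -0.004], [0.992, 0.124, 0.001], [0.001, -0.004, -1.0]]
contact_force: [0.2, 0.1, 0.9]
finger_gap: 0.999
```

>>> carry_out --targets '[[-1,[0,0,0],[0,0,0]],[-1,[0,0,0],[0,0,0]],[-1,[0,0,0],[0,0,0]],[-1,[0,0,0],[0,0,0]],[-1,[0,0,0],[0,0,0]],[-1,[0,0,0],[0,0,0]],[-1,[0,0,0],[0,0,0]],[-1,[0,0,0],[0,0,0]]]'

```text
clock: 12.37
eef_pos: [0.5911, -0.0002, 0.1918]
eef_rot: [[-0.122, 0.993, 0.0], [0.993, 0.122, -0.0], [-0.0, 0.0, -1.0]]
contact_force: [-0.0, -0.1, -0.2]
finger_gap: 0.418
```

>>> carry_out --targets '[[-1,[0,0,0],[0,0,0]],[-1,[0,0,0],[0,0,0]],[-1,[0,0,0],[0,0,0]],[-1,[0,0,0],[0,0,0]]]'

```text
clock: 12.7
eef_pos: [0.5919, -0.0001, 0.1921]
eef_rot: [[-0.122, 0.993, 0.002], [0.993, 0.122, 0.0], [-0.0, 0.002, -1.0]]
contact_force: [5.7, 0.7, 2.0]
finger_gap: 0.232
```

>>> carry_out --targets '[[-1,[0,-0.0157,-0.0032],[0,0,0]],[-1,[0,-0.0159,-0.0016],[0,0,0]],[-1,[0,-0.016,0],[0,0,0]],[-1,[0,-0.0159,0.0016],[0,0,0]],[-1,[0,0,0],[0,0,0]]]'

```text
clock: 13.12
eef_pos: [0.5275, -0.0072, 0.1953]
eef_rot: [[-0.122, 0.993, 0.003], [0.993, 0.122, 0.002], [0.001, 0.003, -1.0]]
contact_force: [9.4, 7.0, -2.0]
finger_gap: 0.234
```

>>> carry_out --targets '[[-1,[0,-0.0157,0.0032],[0,0,0]],[-1,[0,-0.0153,0.0047],[0,0,0]],[-1,[0,-0.0147,0.0062],[0,0,0]],[-1,[0,0,0],[0,0,0]]]'

```text
clock: 13.45
eef_pos: [0.4827, -0.0127, 0.1808]
eef_rot: [[-0.121, 0.993, 0.004], [0.993, 0.121, 0.002], [0.001, 0.004, -1.0]]
contact_force: [12.1, 8.2, -2.4]
finger_gap: 0.232
```

>>> carry_out --targets '[[-1,[0,-0.007,0.0037],[0,0,0]],[-1,[0,0,0],[0,0,0]],[-1,[0,0,0],[0,0,0]]]'

```text
clock: 13.7
eef_pos: [0.478, -0.0133, 0.1782]
eef_rot: [[-0.121, 0.993, 0.007], [0.993, 0.121, 0.002], [0.001, 0.007, -1.0]]
contact_force: [11.3, 9.5, 2.2]
finger_gap: 0.239
```

>>> carry_out --targets '[[-1,[0,-0.003,0.0015],[0,0,0]],[-1,[0,0,0],[0,0,0]],[-1,[0,0,0],[0,0,0]]]'

```text
clock: 13.95
eef_pos: [0.4771, -0.0135, 0.1777]
eef_rot: [[-0.121, 0.993, 0.013], [0.993, 0.121, 0.002], [0.001, 0.013, -1.0]]
contact_force: [18.4, 12.7, 3.7]
finger_gap: 0.235
```

Run:
```python
from h import *
s=ctrl.observe();c=cam("side");print(s["eef_pos"],s["contact_force"])
save("s3",np.vstack([cv2.resize(c[0][150:300,290:500],(560,400))]))
h=cv2.cvtColor(c[0],cv2.COLOR_RGB2HSV); m=(h[...,0]>24)&(h[...,0]<33)&(h[...,1]>190)&(h[...,2]>120)
m[:180]=0;m[320:]=0;m[:,:300]=0;y,x=np.where(m);print(x.min(),x.max(),y.min(),y.max())
P=np.array([.593,0,.045])-.0396*np.array([.993,.115,0]) # pivot
for q in(.5,.6,.66,.7,.75):
    a=.25-q;r=P+.16*np.sin(a)*np.array([.993,.115,0])+[0,0,.16*np.cos(a)]
    Y=np.array([-.115,.993,0]);print(q,proj(c,[r+.045*Y,r-.079*Y]).round(1).tolist(),(r-[0,0,.008]).round(4))
```

```text
[ 0.47706659 -0.01346887  0.17774818] [18.42981028 12.70755381  3.73428312]
326 351 230 245
0.5 [[322.5, 216.6], [360.1, 232.4]] [ 0.5144 -0.0091  0.192 ]
0.6 [[318.6, 220.4], [356.2, 236.5]] [ 0.4992 -0.0109  0.1873]
0.66 [[316.3, 222.9], [353.9, 239.2]] [ 0.4903 -0.0119  0.1837]
0.7 [[314.9, 224.6], [352.4, 241.1]] [ 0.4846 -0.0126  0.1811]
0.75 [[313.0, 226.9], [350.6, 243.6]] [ 0.4775 -0.0134  0.1774]
```

View pics/s3.png

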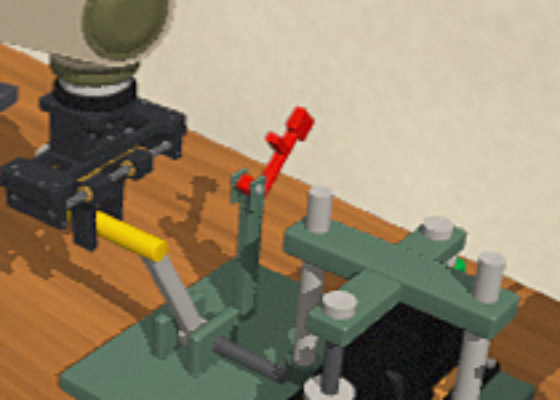

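The bar is held between the fingers and its near end at (351,245) matches 0.75 rad. The force rose from 11 to 18 N with almost no travel, so the lever is on its stop. The catch is still back. I'll hold briefly and hand in.

>>> carry_out --targets '[[-1,[0,0,0],[0,0,0]],[-1,[0,0,0],[0,0,0]],[-1,[0,0,0],[0,0,0]],[-1,[0,0,0],[0,0,0]],[-1,[0,0,0],[0,0,0]],[-1,[0,0,0],[0,0,0]]]'

```text
clock: 14.5
eef_pos: [0.4771, -0.0135, 0.1777]
eef_rot: [[-0.121, 0.993, 0.013], [0.993, 0.121, 0.002], [0.001, 0.013, -1.0]]
contact_force: [18.8, 13.0, 5.5]
finger_gap: 0.233
```

```bash
python3 -c "
from plant import ctrl,sign_off
s=ctrl.observe();print(s['eef_pos'],s['contact_force'],s['finger_gap']);print(sign_off())"
```

```text
[ 0.47707321 -0.01348558  0.17774917] [18.80056394 12.97414038  5.47907656] 0.23344589032209165
the job is handed in; nothing more can be done
None
```

The job is handed in after about 14.5 s of the 64 s allowed, with the fingers still holding the lever fully pulled. `sign_off()` gives no verdict, so the results below are my own checks.

- **Cap:** I turned the grey tank's cap clockwise about 65° until it came up against its stop. The wrist picture then showed the white line in line with the mark.
- **Catch:** I pinched the tab, carried it over on its arc and let it go. Its position in the side picture matched about 2.4 rad, and it was still back in the last picture.
- **Lever:** The gripper position matches the 0.75 rad stop. A further 3 mm of commanded pull moved it only about 1 mm while the force rose from 11 to 18 N. The grip is 30 N.

No check failed, but there was a sideways force of about 13 N on the gripper at the end that the lever's spring does not explain. I did not measure the jar, hammer and spare last again, but I kept the arm clear of them throughout.

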